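Load a well plate into the imaging stand and set its lamp

ROBOT

A 6-joint arm with a two-finger parallel gripper is mounted at the origin on a cart in front of the work surface, level with it; the furniture and walls round the work are solid. World frame = base frame: x ahead of the robot, y to its left, z up, the work surface at z = 0. Lengths are in mm, angles in degrees, forces in N, time in s.
With the tool pointing down it reaches from about 250 to 775 mm from the base axis. Payload 4 kg.
Tool frame: the origin (TCP) lies at the very end of the fingers, on their centre line; the grasp point (between the pads) lies 19 mm behind it; z points along the fingers, y is the line along which they close (so a half turn about z gives the same grasp; the last joint's range is limited). The gripper opens to 94 mm and grips with 3 to 60 N. Pads are 16 mm wide; open, the fingers measure 119 mm over their backs; the gripper's body (75 mm by 177 mm) begins 78 mm behind the grasp point.
Start: joints at [70.755, 4.996, 78.535, -0, 96.463, -5.907], TCP at [126.895, 535.18, 205.506] pointing down, gripper open.
Joint ranges: [-177.83, 177.83], [-43.37, 116.18], [15.69, 146.23], [-61.86, 241.86], [9.47, 152.12], [-147.06, 147.06]. Speed limits (degrees/s): [159.86, 159.86, 180, 180, 180, 180].

INTERFACE

Orientations are given as a 3x3 rotation matrix whose columns are the frame's x, y, z axes.
In Python, from cell import ctrl gives the robot as it stands.
- The arm moves only by the tool move_arm, never from a script. Its arguments are lists of equal length, an entry for each row: "gripper": the gripper's target within -1 to 1 (fully open at 1, half-way at 0, shut at -1); "translation": the shift along the tool's x, y, z in m, a list of three; "rot": the turn, a rotation vector about the tool's x, y, z in rad, a list of three. A call has 1 to 8 rows; each row is the pose to reach, as a shift and turn from the pose commanded when the call began, along the tool's axes at that moment; what a row does not reach only later rows make up. A row lasts 1/8 s, in which the tool goes at most 62.5 mm and 10.7 degrees, less where a joint would pass 70% of its speed; a pose out of reach is approached as far as the arm can. A call with a gripper value outside its range is refused whole. The fingers move at their own pace and stop on an object; "force" is the grip in N (left out, the last holds). Time passes only in rows, so rows that repeat a pose let the fingers close. It gives the time, the measured TCP pose, the force, the opening and the grip force at its end, in the units of the state.
- ctrl.read_state(): the state, without advancing time (a new reading comes with each control period).
- ctrl.capture(name): name is "scene" or "top"; returns the picture (400x640x3 uint8, red, green, blue); there is no depth.
- ctrl.camera_params(name): a dict with "intrinsics" (3x3 intrinsics, pixels), "position" and "attitude" of the camera in the world. Camera axes: x right, y up, looking along -z (the intrinsics and any distortion apply to the point x, -y, -z); pixel columns grow to the right and rows downward; lengths in mm; the calibration is good to about 2 mm. A picture is of the moment at which its call begins. camera_params takes no time and is no camera call.
- ctrl.hand_in(): hands the job in; it is judged then, once.
The state is a dict: "time_s": time; "joint_pos": joint angles; "qvel": joint speeds; "joint_torque": joint torques, N m; "eef_pos": TCP position; "ee_rot": TCP orientation; "force": force on the tool from outside, world axes, zero at the start; "ft_torque": the same for the moment, N m; "finger_gap": opening from 0.0 (shut) to 1.0 (fully open); "grasp_force": force on a finger pad.
Only numpy, scipy, OpenCV 4.12 (cv2) and the standard library are available. Lean on these libraries where they do the work, as an engineer would, in place of code of your own. Each camera call takes 0.05 s, during which the arm holds its last target. There are 200 camera calls.

TASK

Push the white well plate along the loading deck and over the raised lip so that it drops flat into the pocket under the camera head; slide it in, do not lift it off the deck or tip it up. Then tilt the lamp panel in towards the plate until it leans 35 degrees from upright, in line with the slanted steel index bar beside it, and leave it standing there. Do not knock the camera head or the stand's neighbours.

Things in the scene. Friction and masses are not known exactly. Their poses are not given: they have to be found in the camera images.
- station: Imaging stand, fixed. Origin on the bench under the middle of the lip's far edge; x = direction the plate is pushed (away from the robot), y left, z up. The entries below give mm in this frame. On its right a wing carries the lamp panel.
- deck_centre (a point): Middle of the bare aluminium loading deck (x=-90, y=0, z=30), axes as the stand. Deck: x -165 to -14, 190 wide, top z=30. Two low guide rails on it (top z=42): 133 apart from x=-20 on, flaring towards the robot to 173 apart at x=-120.
- index_bar (a point): Upper end of the fixed steel index bar at the panel's near end (x=-126): 75 long, it rises from the hinge axis, leaning 35 degrees towards the plate.
- cam_head: White camera head on a grey column, fixed; axes and origin as the stand. Covers x -20 to 140, y -45 to 45, z 115 to 175 (lens down to z=105), so over pocket and lip: an upright gripper cannot follow the plate to the lip; lean the tool back towards the robot by about 40 degrees.
- plate_centre (a point): Centre (half-way up) of the white 24-well plate, 85 (x) x 127 (y) x 20 (z) mm, about 0.16 kg, loose, lying on the loading deck with its x axis roughly along the stand's x. To be pushed at its near long side. Once over the lip it tips forward by up to 9 degrees, its near edge up to 10 mm above the deck, before it drops.
- pocket_centre (a point): Middle of the pocket's floor (x=45, y=0, z=28), axes as the stand. Pocket: x 0 to 90, y -66.5 to 66.5, low walls up to z=40 left, right and behind. The plate sits with its centre 10 mm above it, with 2.5 to 3 mm of play each way.
- lip_edge (a point): Middle of the far top edge of the lip (x=0, y=0, z=34), axes as the stand. The dark lip: top x -6 to 0, 150 wide; a ramp leads up to it from x=-14; its far face drops straight into the pocket.
- lamp_panel (a joint): Angle of the lamp panel (rad): 0 upright, positive leaning towards the plate (to the stand's +y), negative leaning outwards; target 0.611. Range -0.5 to 1.1. A stiff friction hinge (about 0.22 N m) that stays where it is left.
- panel_top (a point): Middle of the top edge of the grey lamp panel: 90 mm long (along the stand's x), 8 mm thick, reaching 110 mm from the hinge axis. Axes turn with the panel: z from the hinge to the top edge, y normal to the lit white face that looks to the plate, so the grey back is at y=-4 mm.
- panel_hinge (a point): Middle of the panel's hinge axis, which runs along the stand's x (x=-60, y=-190, z=30); axes as the stand.
- block: Bystander: grey moulded block with nine wells and two thin rods standing in it, 46x47 mm, standing right of the stand, behind the lamp panel. Leave alone; origin under its centre.
- pen: Bystander: black and white marker, 135 mm long, lying left of the stand's deck. Leave alone; origin under its centre.
- bottle_small: Bystander: white bottle with screw cap, 42 mm across, 77 mm tall, left of the loading deck. Leave alone; origin under its centre.
- bottle_white: Bystander: white bottle with screw cap, 48 mm across, 89 mm tall, standing farther behind the lamp panel. Leave alone; origin under its centre.
- bottle_amber: Bystander: brown bottle with black cap, 58 mm across, 106 mm tall, far right on the bench. Leave alone; origin under its centre.
- carton: Bystander: flat carton 66x190x26 mm, front right on the bench. Leave alone; origin under its centre.
- pipette: Bystander: hand pipette, 248 mm long, lying front left on the bench. Leave alone; origin under its centre.
- plate: The same well plate; origin at the centre of its underside.

How it is judged:
By the outcome, as a careful person would: the job done as asked, in the order asked, and still so for the second after the job is handed in, with the robot touching nothing.
It also fails if it takes over 54 s, if anything falls off the work surface, if the arm or the gripper's body presses on something with over 40 N, if the wrist force passes 120 N, or if a joint passes its speed limit or range.

## Working session

There is one attempt and no reset: what is moved stays moved. The work goes in short steps, Python scripts to look and compute and a tool call to move; the robot and the scene stay as the last step left them, time stands still between calls to the robot, and variables do not carry over. Pictures are saved under pics/ and viewed, at most 10 in all, crops included, and the job is handed in when it is done.

Besides the shell and the picture viewer there is one more tool, called after "Emit:" by a JSON object that holds its "method" and its "body". move_arm: Moves the arm, as the interface text tells. Its arguments: {"type":"object","properties":{"gripper":{"type":"array"},"translation":{"type":"array"},"rot":{"type":"array"},"force":{"type":"number"}},"required":["gripper","translation","rot"]}

```bash
ls; mkdir -p pics; python3 - <<'E'
from cell import ctrl
import cv2
for n in("scene","top"):
    cv2.imwrite(f"pics/{n}0.png",ctrl.capture(n)[:,:,::-1]); print(n,ctrl.camera_params(n))
print(ctrl.read_state())
E
```

```text
pics
scene {'intrinsics': array([[399.29260841,   0.        , 321.70595846],
       [  0.        , 399.29260841, 197.27985281],
       [  0.        ,   0.        ,   1.        ]]), 'position': array([ -28.85692366, -682.60790786,  872.18202031]), 'attitude': array([[ 0.73583373,  0.4512253 , -0.50492024],
       [-0.67690181,  0.46945372, -0.56693664],
       [-0.01877947,  0.75895252,  0.6508751 ]])}
top {'intrinsics': array([[375.10976761,   0.        , 323.03317271],
       [  0.        , 375.10976761, 196.99624305],
       [  0.        ,   0.        ,   1.        ]]), 'position': array([ 476.34646603,  -50.53339384, 1149.1531191 ]), 'attitude': array([[ 0.0193086 ,  0.99576039, -0.08993569],
       [-0.99960925,  0.01740793, -0.02187036],
       [-0.02021205,  0.09032284,  0.99570742]])}
{'time_s': 0.1, 'joint_pos': array([ 7.07554336e+01,  5.03553392e+00,  7.86158140e+01, -5.14922178e-04,
        9.64633311e+01, -5.90743608e+00]), 'qvel': array([-0.00939428,  0.05532775, -0.28646515, -0.07111664, -0.05899572,
       -0.10081423]), 'joint_torque': array([ 1.39868425e-03, -3.41253340e+01, -3.03302336e+01,  7.19038770e-02,
        3.04613833e-02, -7.60263856e-05]), 'eef_pos': array([126.71869106, 534.69041498, 204.41734241]), 'ee_rot': array([[-9.73029290e-01,  2.30680681e-01, -6.51274399e-04],
       [ 2.30681516e-01,  9.73027469e-01, -1.89262510e-03],
       [ 1.97115835e-04, -1.99181662e-03, -9.99997997e-01]]), 'force': array([-0.20807719, -1.30553686,  0.40047417]), 'ft_torque': array([-0.01257887, -0.00227332, -0.00780754]), 'grasp_force': 0.0, 'finger_gap': 0.9979866645224048}
```

View pics/scene0.png

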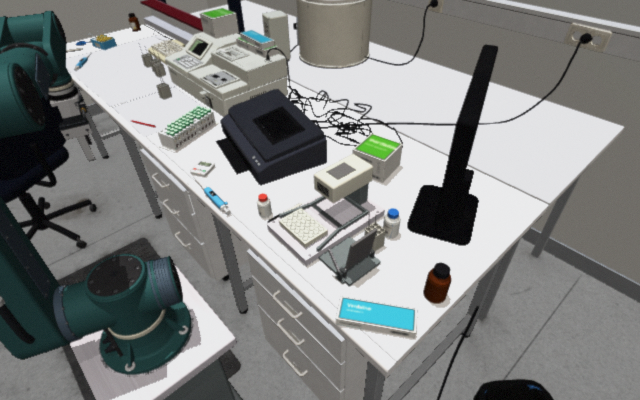

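View pics/top0.png

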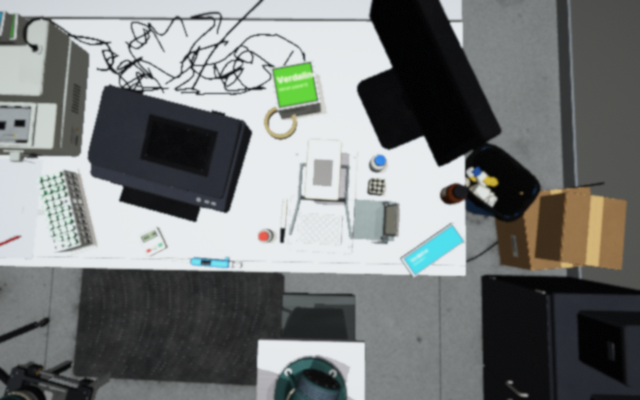

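The scene view shows the stand around (325,225) with the plate on the deck near (303,225) and the panel near (362,250). The top view has the deck around (320,225), the head at (323,168) and the panel leaning outwards at (390,220). I'll enlarge both.

```bash
python3 - <<'E'
import cv2
a=cv2.imread("pics/scene0.png")[140:300,250:410]; cv2.imwrite("pics/s1.png",cv2.resize(a,(800,600)[1:]*2 if 0 else (600,600),interpolation=cv2.INTER_CUBIC))
a=cv2.imread("pics/top0.png")[130:255,255:415]; cv2.imwrite("pics/t1.png",cv2.resize(a,(768,600),interpolation=cv2.INTER_CUBIC))
E
```

```text
(no output)
```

View pics/s1.png

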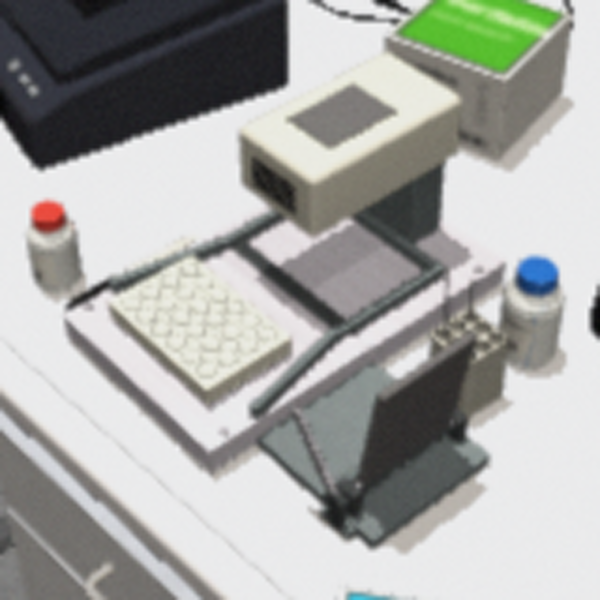

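View pics/t1.png

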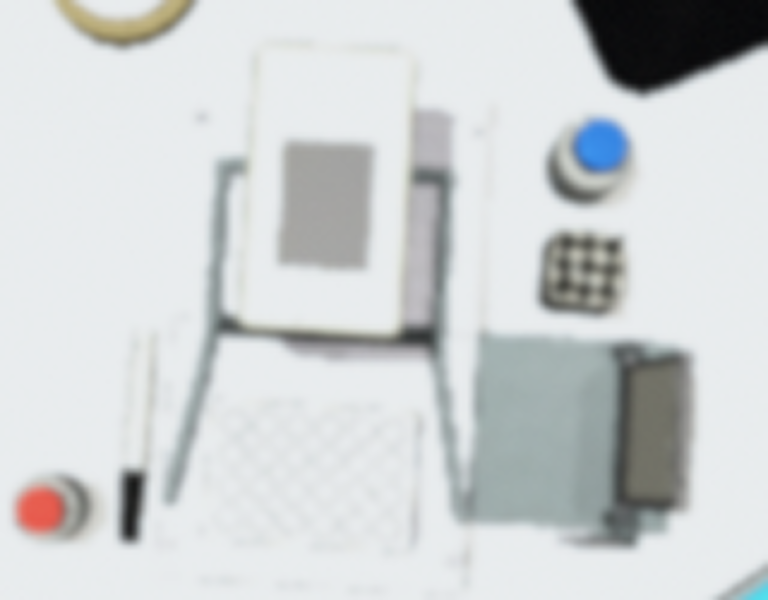

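Scene crop: deck front corners (65,315) and (208,462); plate top corners (112,297), (208,393), (290,343) and (190,252); bar tip (297,413); panel top edge (383,385) to (472,343). Top crop: rail ends (168,502) and (463,518); plate corners around (205,400), (418,405), (413,550) and (203,543). Next I fit the stand, plate and panel poses.

```bash
cat > h.py <<'E'
from cell import ctrl
import numpy as np
from scipy.optimize import least_squares
from scipy.spatial.transform import Rotation as R
C={n:ctrl.camera_params(n) for n in("scene","top")}
def proj(n,P):
    c=C[n]; p=(np.atleast_2d(P)-c["position"])@c["attitude"]; p=p*[1,-1,-1]
    q=p@c["intrinsics"].T; return q[:,:2]/q[:,2:]
def px(n,uv):
    uv=np.atleast_2d(uv).astype(float); return uv/3.75+[250,140] if n=="scene" else uv/4.8+[255,130]
def place(t,P):
    P=np.atleast_2d(P).astype(float); c,s=np.cos(t[2]),np.sin(t[2])
    return np.c_[P[:,0]*c-P[:,1]*s+t[0],P[:,0]*s+P[:,1]*c+t[1],P[:,2]]
E
cat > fit.py <<'E'
from h import *
S=[("scene",(65,315),(-165,95,30)),("scene",(208,462),(-165,-95,30)),("scene",(240,133),(-20,45,175)),("scene",(313,183),(-20,-45,175)),("scene",(462,97),(140,-45,175)),("scene",(297,413),(-126,-147,91.4)),("scene",(258,408),(-120,-86.5,42)),
("top",(168,502),(-120,86.5,42)),("top",(463,518),(-120,-86.5,42)),("top",(256,42),(140,45,175)),("top",(414,50),(140,-45,175))]
f=lambda t:np.concatenate([(proj(n,place(t,P))-px(n,u)).ravel() for n,u,P in S])
s=least_squares(f,[550,-50,0],x_scale=[1,1,.01],loss="soft_l1"); st=s.x
print("station",st[:2],np.degrees(st[2]));print(f(st).reshape(-1,2).round(1).tolist())
Q=[("scene",(112,297),(-42.5,63.5,50)),("scene",(208,393),(-42.5,-63.5,50)),("scene",(290,343),(42.5,-63.5,50)),("scene",(190,252),(42.5,63.5,50)),
("top",(205,400),(42.5,63.5,50)),("top",(418,405),(42.5,-63.5,50)),("top",(413,550),(-42.5,-63.5,50)),("top",(203,543),(-42.5,63.5,50))]
g=lambda t:np.concatenate([(proj(n,place(t,P))-px(n,u)).ravel() for n,u,P in Q])
s=least_squares(g,[450,-50,0],x_scale=[1,1,.01],loss="soft_l1"); p=s.x
print("plate",p[:2],np.degrees(p[2]));print(g(p).reshape(-1,2).round(1).tolist())
d=p[:2]-st[:2];c,s_=np.cos(st[2]),np.sin(st[2]);print("plate in stand",d@[c,s_],d@[-s_,c],np.degrees(p[2]-st[2]))
T=[("scene",(383,385),-105),("scene",(472,343),-15),("top",(690,353),-15),("top",(685,510),-105)]
def pan(a,x,y=0,z=110): return (x,-190+z*np.sin(a)+y*np.cos(a),30+z*np.cos(a)-y*np.sin(a))
k=lambda a:np.concatenate([(proj(n,place(st,pan(a[0],x)))-px(n,u)).ravel() for n,u,x in T])
s=least_squares(k,[-.3]);print("panel deg",np.degrees(s.x),k(s.x).reshape(-1,2).round(1).tolist())
E
python3 fit.py
```

```text
station [579.24902763 -27.99724053] -1.7122460481188608
[[-1.0, 1.1], [0.7, -1.7], [-1.7, -1.0], [-0.2, 0.4], [0.4, 0.1], [0.2, -0.3], [-2.2, -0.2], [2.3, 0.6], [-0.3, 0.2], [0.0, -0.8], [1.1, -1.0]]
plate [483.35928179 -19.14228824] -1.6016711095191625
[[-2.1, 1.5], [-0.7, -0.6], [0.2, -1.9], [-0.5, 0.6], [1.3, -0.5], [0.2, 0.5], [0.0, -0.5], [0.2, -1.1]]
plate in stand -96.11151568002825 5.9858241208751535 0.11057493859969837
panel deg [-7.85670954] [[-0.8, 3.1], [0.6, -3.0], [0.1, -1.7], [0.1, -0.8]]
```

```bash
cat > go.py <<'E'
import sys
from h import *
ST=np.array([579.2,-28.0,np.radians(-1.7)])
s=ctrl.read_state(); Rc=s["ee_rot"]
Rs=R.from_euler("z",ST[2]).as_matrix()
p=Rs.T@(s["eef_pos"]-[ST[0],ST[1],0])
z=Rs.T@Rc[:,2]
print("t",round(s["time_s"],2),"stand",p.round(1),"z",z.round(3),"F",(Rs.T@s["force"]).round(1),"gap",round(s["finger_gap"],2),"q",s["joint_pos"].round(0))
# args: x,y,z,lean  (stand mm, deg) ...
for a in sys.argv[1:]:
    x,y,zz,l=map(float,a.split(",")); l=np.radians(l); c,sn=np.cos(l),np.sin(l)
    Rt=Rs@np.array([[-c,0,sn],[0,1,0],[-sn,0,-c]])
    t=Rc.T@(place(ST,(x,y,zz))[0]-s["eef_pos"]); r=R.from_matrix(Rc.T@Rt).as_rotvec()
    print(a,"T",(t/1000).round(4).tolist(),"r",r.round(3).tolist(),"deg",round(np.degrees(np.linalg.norm(r)),1))
E
python3 go.py -190,5,200,0 -190,5,120,40
```

```text
t 0.1 stand [-469.   549.   204.4] z [-0.001 -0.002 -1.   ] F [-0.2 -1.3  0.4] gap 1.0 q [71.  5. 79. -0. 96. -6.]
-190,5,200,0 T [-0.383, -0.4766, 0.0053] r [-0.002, -0.0, -0.203] deg 11.6
-190,5,120,40 T [-0.383, -0.4764, 0.0853] r [-0.073, -0.696, -0.194] deg 41.6
```

Emit:
{"method": "move_arm", "body": {"gripper": [0.3,0.3,0.3,0.3,0.3,0.3,0.3,0.3], "translation": [[-0.383,-0.4766,0.0053],[-0.383,-0.4766,0.0053],[-0.383,-0.4766,0.0053],[-0.383,-0.4766,0.0053],[-0.383,-0.4766,0.0053],[-0.383,-0.4766,0.0053],[-0.383,-0.4766,0.0053],[-0.383,-0.4766,0.0053]], "rot": [[0,0,-0.2],[0,0,-0.2],[0,0,-0.2],[0,0,-0.2],[0,0,-0.2],[0,0,-0.2],[0,0,-0.2],[0,0,-0.2]]}}

```text
time_s: 1.1
eef_pos: [341.9, 81.9, 200.9]
ee_rot: [[-0.999, 0.033, 0.001], [0.033, 0.999, 0.0], [-0.001, 0.0, -1.0]]
force: [1.5, 0.9, -0.0]
finger_gap: 0.65
grasp_force: 0.0
```

```bash
python3 go.py -190,5,110,42
```

```text
t 1.1 stand [-240.4  102.8  200.9] z [ 0.001  0.    -1.   ] F [ 1.5  1.  -0. ] gap 0.65 q [  4. -21. 102.   0.  99. -84.]
-190,5,110,42 T [-0.0507, -0.0977, 0.0909] r [-0.001, -0.732, -0.003] deg 42.0
```

Emit:
{"method": "move_arm", "body": {"gripper": [0.3,0.3,0.3,0.3,0.3,0.3,0.3,0.3], "translation": [[-0.051,-0.098,0.091],[-0.051,-0.098,0.091],[-0.051,-0.098,0.091],[-0.051,-0.098,0.091],[-0.051,-0.098,0.091],[-0.051,-0.098,0.091],[-0.051,-0.098,0.091],[-0.051,-0.098,0.091]], "rot": [[0,-0.732,0],[0,-0.732,0],[0,-0.732,0],[0,-0.732,0],[0,-0.732,0],[0,-0.732,0],[0,-0.732,0],[0,-0.732,0]]}}

```text
time_s: 2.1
eef_pos: [426.9, -17.6, 103.9]
ee_rot: [[-0.756, 0.031, 0.654], [0.023, 1.0, -0.02], [-0.654, -0.0, -0.756]]
force: [0.2, 0.1, -1.1]
finger_gap: 0.65
grasp_force: 0.0
```

```bash
python3 go.py -175,5,41,42 -175,5,41,30
```

```text
t 2.1 stand [-152.5    5.9  103.9] z [ 0.654 -0.001 -0.756] F [ 0.2  0.1 -1.1] gap 0.65 q [ -20.  -43.  134.   15.   50. -113.]
-175,5,41,42 T [0.0581, -0.0009, 0.0328] r [-0.001, -0.02, -0.001] deg 1.1
-175,5,41,30 T [0.0581, -0.0009, 0.0328] r [-0.001, 0.189, -0.001] deg 10.9
```

```bash
python3 go.py -168,5,100,15 -168,5,42,15
```

```text
t 2.1 stand [-152.5    5.9  103.9] z [ 0.654 -0.001 -0.756] F [ 0.2  0.1 -1.1] gap 0.65 q [ -20.  -43.  134.   15.   50. -113.]
-168,5,100,15 T [0.0142, -0.0009, -0.0072] r [-0.001, 0.451, -0.001] deg 25.9
-168,5,42,15 T [0.0522, -0.0009, 0.0367] r [-0.001, 0.451, -0.001] deg 25.9
```

Emit:
{"method": "move_arm", "body": {"gripper": [0.3,0.3,0.3,0.3,0.3], "translation": [[0.014,-0.001,-0.007],[0.014,-0.001,-0.007],[0.014,-0.001,-0.007],[0.014,-0.001,-0.007],[0.014,-0.001,-0.007]], "rot": [[0,0.451,0],[0,0.451,0],[0,0.451,0],[0,0.451,0],[0,0.451,0]]}}

```text
time_s: 2.72
eef_pos: [410.5, -18.1, 97.7]
ee_rot: [[-0.966, 0.032, 0.257], [0.031, 0.999, -0.007], [-0.257, 0.001, -0.966]]
force: [0.1, 0.2, 0.7]
finger_gap: 0.652
grasp_force: 0.0
```

```bash
python3 go.py -168,5,42,15
```

```text
t 2.73 stand [-169.     4.9   97.7] z [ 0.257  0.    -0.966] F [0.1 0.2 0.7] gap 0.65 q [ -13.  -23.  117.    3.   72. -102.]
-168,5,42,15 T [0.0134, 0.0, 0.0541] r [0.0, -0.002, -0.002] deg 0.2
```

Emit:
{"method": "move_arm", "body": {"gripper": [0.3,0.3,0.3,0.3], "translation": [[0.007,0,0.027],[0.0134,0,0.054],[0.0134,0,0.054],[0.0134,0,0.054]], "rot": [[0,0,0],[0,0,0],[0,0,0],[0,0,0]]}}

```text
time_s: 3.22
eef_pos: [412.1, -18.5, 43.5]
ee_rot: [[-0.965, 0.033, 0.259], [0.032, 0.999, -0.008], [-0.259, 0.0, -0.966]]
force: [1.0, -0.5, 0.9]
finger_gap: 0.651
grasp_force: 0.0
```

```bash
python3 go.py -130,4,41,15 -90,2,41,30 -60,1,41,42; python3 - <<'E'
from cell import ctrl
import cv2
a=ctrl.capture("scene")[140:300,230:390,::-1]; cv2.imwrite("pics/s2.png",cv2.resize(a,(600,600),interpolation=cv2.INTER_CUBIC))
E
```

```text
t 3.23 stand [-167.3    4.6   43.5] z [ 0.259 -0.    -0.966] F [ 1.  -0.5  0.9] gap 0.65 q [ -13.  -20.  121.    3.   65. -102.]
-130,4,41,15 T [-0.0354, -0.0004, 0.0121] r [-0.0, 0.0, -0.003] deg 0.2
-90,2,41,30 T [-0.074, -0.0023, 0.0225] r [-0.001, -0.261, -0.003] deg 15.0
-60,1,41,42 T [-0.103, -0.0032, 0.0302] r [-0.001, -0.471, -0.003] deg 27.0
```

View pics/s2.png

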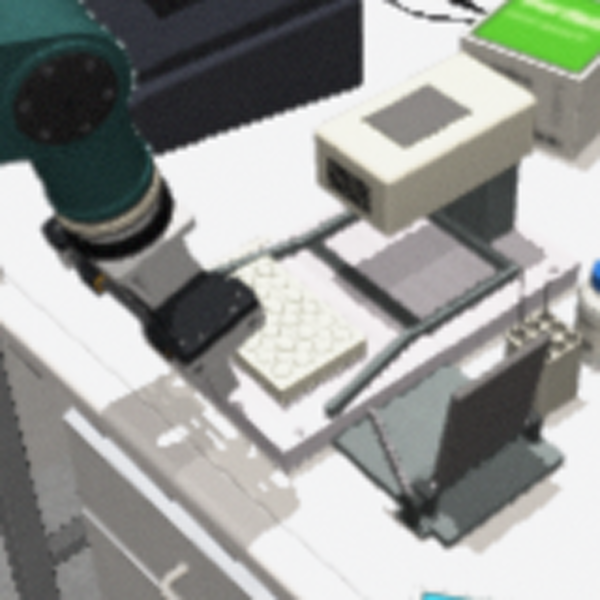

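The tool stands behind the plate's near side (plate near (300,330)), with the fingers on the deck side and nothing disturbed. Starting the push.

Emit:
{"method": "move_arm", "body": {"gripper": [0.3,0.3,0.3,0.3,0.3,0.3,0.3,0.3], "translation": [[-0.012,0,0.004],[-0.024,0,0.008],[-0.0354,0,0.0121],[-0.043,-0.001,0.0142],[-0.051,-0.001,0.0163],[-0.059,-0.0015,0.0184],[-0.066,-0.002,0.0205],[-0.074,-0.0023,0.0225]], "rot": [[0,0,0],[0,0,0],[0,0,0],[0,-0.052,0],[0,-0.104,0],[0,-0.156,0],[0,-0.208,0],[0,-0.26,0]]}}

```text
time_s: 4.28
eef_pos: [489.6, -23.1, 39.2]
ee_rot: [[-0.867, 0.032, 0.497], [0.028, 0.999, -0.015], [-0.497, 0.001, -0.868]]
force: [0.0, -0.1, -1.5]
finger_gap: 0.652
grasp_force: 0.3
```

```bash
python3 go.py -85,1,41,33 -65,0,41,45 -30,0,41,45
```

```text
t 4.28 stand [-89.7   2.3  39.2] z [ 0.497 -0.001 -0.868] F [ 0.  -0.1 -1.5] gap 0.65 q [ -14.  -18.  124.    8.   45. -106.]
-85,1,41,33 T [-0.005, -0.0013, 0.0008] r [-0.001, -0.056, -0.003] deg 3.2
-65,0,41,45 T [-0.0224, -0.0022, 0.0108] r [-0.001, -0.265, -0.003] deg 15.2
-30,0,41,45 T [-0.0527, -0.0021, 0.0282] r [-0.001, -0.265, -0.003] deg 15.2
```

Emit:
{"method": "move_arm", "body": {"gripper": [0.3,0.3,0.3,0.3,0.3,0.3,0.3,0.3], "translation": [[-0.0056,-0.0005,0.0027],[-0.0112,-0.001,0.0054],[-0.0168,-0.0015,0.0081],[-0.0224,-0.002,0.0108],[-0.03,-0.002,0.0152],[-0.0376,-0.002,0.0195],[-0.0452,-0.002,0.0239],[-0.0527,-0.002,0.0282]], "rot": [[0,-0.066,0],[0,-0.132,0],[0,-0.199,0],[0,-0.265,-0.001],[0,-0.265,-0.002],[0,-0.265,-0.002],[0,-0.265,-0.002],[0,-0.265,-0.002]]}}

```text
time_s: 5.28
eef_pos: [550.1, -27.1, 42.1]
ee_rot: [[-0.707, 0.03, 0.707], [0.021, 1.0, -0.022], [-0.707, -0.001, -0.707]]
force: [-0.0, 1.0, 0.8]
finger_gap: 0.653
grasp_force: 0.3
```

```bash
python3 go.py -6,0,42,45 -3,0,42,45; python3 - <<'E'
from cell import ctrl
import cv2
a=ctrl.capture("scene")[140:300,230:390,::-1]; cv2.imwrite("pics/s3.png",cv2.resize(a,(600,600),interpolation=cv2.INTER_CUBIC))
E
```

```text
t 5.28 stand [-29.1   0.   42.1] z [ 0.707 -0.001 -0.707] F [-0.   1.   0.8] gap 0.65 q [ -14.  -15.  129.   23.   23. -120.]
-6,0,42,45 T [-0.0162, -0.0, 0.0164] r [-0.001, 0.0, 0.0] deg 0.1
-3,0,42,45 T [-0.0183, -0.0, 0.0185] r [-0.001, 0.0, 0.0] deg 0.1
```

View pics/s3.png

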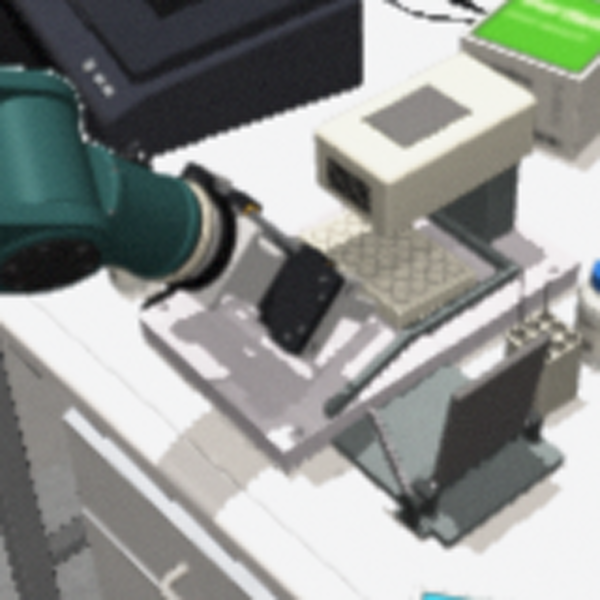

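The plate is over the lip and in line, and the gripper body is clear of the head. Pushing the last stretch slowly.

Emit:
{"method": "move_arm", "body": {"gripper": [0.3,0.3,0.3,0.3,0.3], "translation": [[-0.004,0,0.004],[-0.008,0,0.008],[-0.012,0,0.012],[-0.016,0,0.016],[-0.016,0,0.016]], "rot": [[0,0,0],[0,0,0],[0,0,0],[0,0,0],[0,0,0]]}}

```text
time_s: 5.95
eef_pos: [571.8, -27.8, 41.7]
ee_rot: [[-0.707, 0.031, 0.707], [0.021, 1.0, -0.022], [-0.707, -0.001, -0.707]]
force: [0.8, 0.5, -1.2]
finger_gap: 0.649
grasp_force: 0.0
```

```bash
python3 go.py -3,0,42,45; python3 - <<'E'
from cell import ctrl
import cv2
a=ctrl.capture("scene")[160:260,290:390,::-1]; cv2.imwrite("pics/s4.png",cv2.resize(a,(600,600),interpolation=cv2.INTER_CUBIC))
E
```

```text
t 5.95 stand [-7.4 -0.  41.7] z [ 0.707 -0.001 -0.707] F [ 0.7  0.5 -1.2] gap 0.65 q [ -14.  -12.  127.   23.   22. -119.]
-3,0,42,45 T [-0.0033, 0.0001, 0.0029] r [-0.001, 0.0, -0.0] deg 0.1
```

View pics/s4.png

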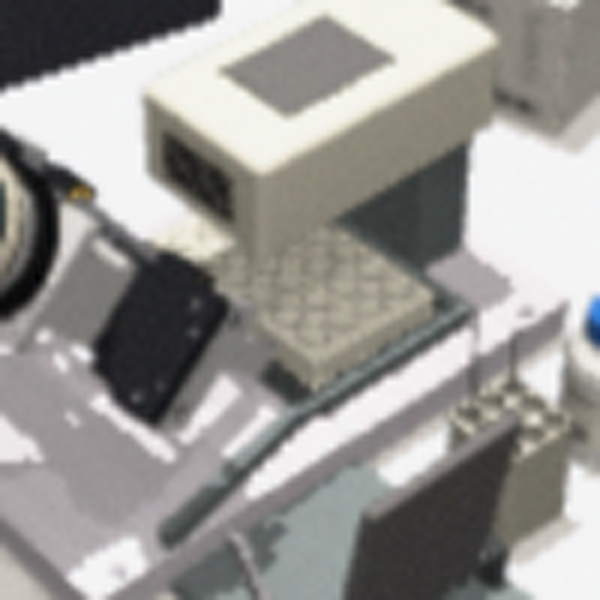

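The plate's near edge is at or just short of the lip (corner at (315,390)). A few mm more.

Emit:
{"method": "move_arm", "body": {"gripper": [0.3,0.3,0.3,0.3], "translation": [[-0.0015,0,0.0015],[-0.003,0,0.003],[-0.0042,0,0.0038],[-0.0042,0,0.0038]], "rot": [[0,0,0],[0,0,0],[0,0,0],[0,0,0]]}}

```text
time_s: 6.5
eef_pos: [577.1, -27.9, 41.8]
ee_rot: [[-0.707, 0.031, 0.707], [0.021, 1.0, -0.022], [-0.707, -0.001, -0.707]]
force: [-0.1, -0.5, 0.3]
finger_gap: 0.649
grasp_force: 0.2
```

```bash
cat > pl.py <<'E'
from h import *
import cv2,sys
ST=np.array([579.2,-28.0,np.radians(-1.7)])
im=ctrl.capture("scene")[:,:,::-1]
o=np.array([290,160]); a=cv2.resize(im[160:260,290:390],(600,600),interpolation=cv2.INTER_CUBIC)
for P in [(2.5,-63.5,48),(87.5,-63.5,48),(2.5,-63.5,28)]:
    u=(proj("scene",place(ST,P))[0]+.5-o)*6; print(P,u.round()); cv2.drawMarker(a,tuple(int(v) for v in u),(0,0,255),1,12)
cv2.imwrite("pics/"+sys.argv[1],a)
E
python3 go.py -60,0,60,40; python3 pl.py s5.png
```

```text
t 6.5 stand [-2.1  0.  41.8] z [ 0.707 -0.001 -0.707] F [-0.  -0.5  0.3] gap 0.65 q [ -13.  -11.  126.   22.   22. -119.]
-60,0,60,40 T [0.0281, -0.0001, -0.0538] r [-0.001, 0.087, -0.0] deg 5.0
(2.5, -63.5, 48) [322. 376.]
(87.5, -63.5, 48) [444. 298.]
(2.5, -63.5, 28) [321. 405.]
```

View pics/s5.png

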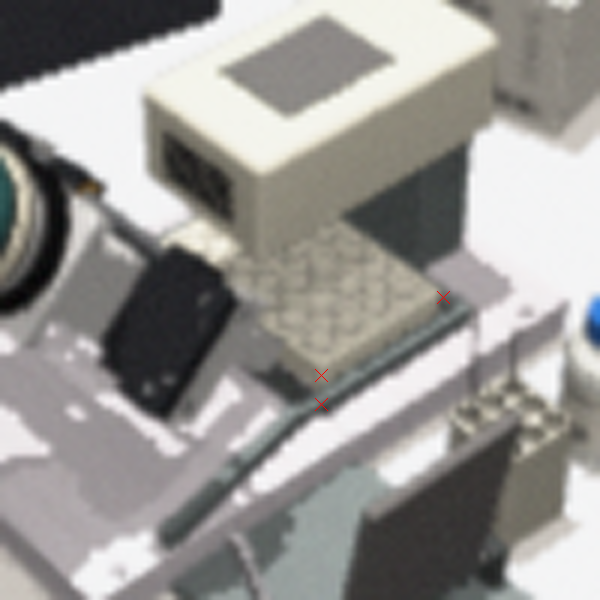

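The plate now sits low: its near corner at (318,377) and far corner at (443,293) match the seated prediction within a few pixels, so it has dropped flat. Retracting.

Emit:
{"method": "move_arm", "body": {"gripper": [0.3,0.3,0.3,0.3,0.3,0.3], "translation": [[0.007,0,-0.0135],[0.014,0,-0.027],[0.028,0,-0.054],[0.028,0,-0.09],[0.028,0,-0.15],[0.028,0,-0.15]], "rot": [[0,0,0],[0,0.04,0],[0,0.087,0],[0,0.2,0],[0,0.35,0],[0,0.5,0]]}}

```text
time_s: 7.3
eef_pos: [452.0, -24.7, 134.8]
ee_rot: [[-0.957, 0.032, 0.289], [0.03, 0.999, -0.012], [-0.289, -0.003, -0.957]]
force: [0.2, -0.5, -0.2]
finger_gap: 0.653
grasp_force: 0.0
```

```bash
python3 go.py -110,-100,230,0 -60,-250,230,0
```

```text
t 7.3 stand [-127.2   -0.4  134.8] z [ 0.289 -0.004 -0.957] F [ 0.2 -0.5 -0.2] gap 0.65 q [ -13.  -20.  110.    3.   73. -101.]
-110,-100,230,0 T [-0.0441, -0.0998, -0.0858] r [-0.004, 0.293, -0.002] deg 16.8
-60,-250,230,0 T [-0.0922, -0.2497, -0.0707] r [-0.004, 0.293, -0.002] deg 16.8
```

Emit:
{"method": "move_arm", "body": {"gripper": [-1,-1,-1,-1,-1,-1,-1,-1], "translation": [[-0.0441,-0.05,-0.0858],[-0.0441,-0.0998,-0.0858],[-0.0441,-0.0998,-0.0858],[-0.0922,-0.2497,-0.0707],[-0.0922,-0.2497,-0.0707],[-0.0922,-0.2497,-0.0707],[-0.0922,-0.2497,-0.0707],[-0.0922,-0.2497,-0.0707]], "rot": [[0,0.15,0],[0,0.293,0],[0,0.293,0],[0,0.293,0],[0,0.293,0],[0,0.293,0],[0,0.293,0],[0,0.293,0]], "force": 10}}

```text
time_s: 8.3
eef_pos: [511.6, -274.4, 221.8]
ee_rot: [[-1.0, 0.03, -0.008], [0.03, 1.0, 0.001], [0.008, 0.0, -1.0]]
force: [1.1, -0.1, 0.7]
finger_gap: 0.009
grasp_force: 0.0
```

```bash
python3 go.py -60,-250,95,0; python3 fit.py|tail -1; python3 - <<'E'
from h import *
ST=np.array([579.2,-28.0,np.radians(-1.7)])
u=(290.5-255+0,0)
# block location from top crop centre (585,272) at z~50
f=lambda t:(proj("top",place(ST,(t[0],t[1],50)))-px("top",(585,272))).ravel()
print("block",least_squares(f,[0,-200]).x)
E
```

```text
t 8.3 stand [ -60.3 -248.3  221.8] z [-0.008  0.    -1.   ] F [ 1.1 -0.1  0.7] gap 0.01 q [ -34.    9.   72.   -0.   99. -122.]
-60,-250,95,0 T [-0.0013, -0.0018, 0.1268] r [0.0, -0.008, -0.001] deg 0.5
panel deg [-7.85670954] [[-0.8, 3.1], [0.6, -3.0], [0.1, -1.7], [0.1, -0.8]]
block [  34.32013498 -155.24282178]
```

Emit:
{"method": "move_arm", "body": {"gripper": [-1,-1,-1,-1], "translation": [[-0.001,-0.001,0.06],[-0.001,-0.002,0.12],[-0.001,-0.002,0.127],[-0.001,-0.002,0.127]], "rot": [[0,0,0],[0,0,0],[0,0,0],[0,0,0]]}}

```text
time_s: 8.8
eef_pos: [512.7, -277.1, 96.8]
ee_rot: [[-1.0, 0.03, -0.006], [0.03, 1.0, -0.001], [0.006, -0.002, -1.0]]
force: [-0.9, 0.7, 0.3]
finger_gap: 0.004
grasp_force: 0.0
```

```bash
python3 go.py -60,-180,95,0
```

```text
t 8.8 stand [ -59.1 -251.    96.8] z [-0.006 -0.002 -1.   ] F [-1.   0.6  0.3] gap 0.0 q [ -34.   12.   83.   -0.   85. -122.]
-60,-180,95,0 T [0.0009, 0.071, 0.0017] r [-0.002, -0.006, 0.0] deg 0.4
```

Emit:
{"method": "move_arm", "body": {"gripper": [-1,-1,-1,-1,-1,-1,-1,-1], "translation": [[0,0.015,0.001],[0,0.03,0.001],[0,0.04,0.001],[0,0.048,0.001],[0,0.056,0.001],[0,0.064,0.001],[0,0.072,0.001],[0,0.077,0.001]], "rot": [[0,0,0],[0,0,0],[0,0,0],[0,0,0],[0,0,0],[0,0,0],[0,0,0],[0,0,0]]}}

```text
time_s: 9.8
eef_pos: [513.7, -200.1, 93.1]
ee_rot: [[-0.999, 0.031, -0.01], [0.031, 1.0, 0.0], [0.01, -0.0, -1.0]]
force: [0.4, -3.5, -0.0]
finger_gap: 0.007
grasp_force: 1.2
```

```bash
cat > pan.py <<'E'
from h import *
import cv2,sys
ST=np.array([579.2,-28.0,np.radians(-1.7)])
im=ctrl.capture("scene")[:,:,::-1]
o=np.array([310,190]); a=cv2.resize(im[190:290,310:410],(600,600),interpolation=cv2.INTER_CUBIC)
def pan(a,x,y=0,z=110): return (x,-190+z*np.sin(a)+y*np.cos(a),30+z*np.cos(a)-y*np.sin(a))
for d,col in ((float(sys.argv[2]),(0,0,255)),):
  for x in(-105,-15):
    for y in (-4,4):
      u=(proj("scene",place(ST,pan(np.radians(d),x,y)))[0]+.5-o)*6; print(x,y,u.round()); cv2.drawMarker(a,tuple(int(v) for v in u),col,1,12)
u=(proj("scene",place(ST,(-126,-147,91.4)))[0]+.5-o)*6;print("bar",u.round())
cv2.imwrite("pics/"+sys.argv[1],a)
E
python3 go.py -60,-162,95,0; python3 pan.py p1.png 35
```

```text
t 9.8 stand [ -60.4 -174.    93.1] z [-0.01 -0.   -1.  ] F [ 0.5 -3.5 -0. ] gap 0.01 q [ -27.    8.   88.   -0.   84. -115.]
-60,-162,95,0 T [-0.0003, 0.012, -0.0019] r [-0.0, -0.01, -0.001] deg 0.6
-105 -4 [129. 268.]
-105 4 [119. 268.]
-15 -4 [277. 172.]
-15 4 [267. 172.]
bar [119. 362.]
```

View pics/p1.png

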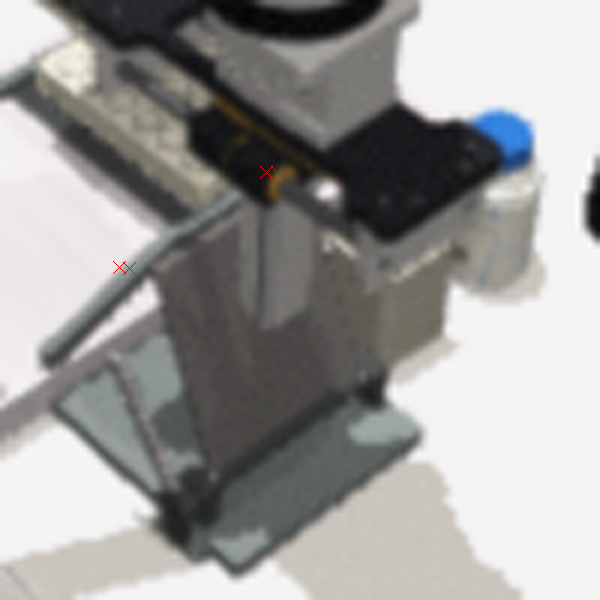

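The finger bears on the panel's grey back; the panel's near top corner is at (157,268) against (124,268) predicted for 35°. Both that and the contact geometry give about 27.6°, so about 11.4 mm is left.

Emit:
{"method": "move_arm", "body": {"gripper": [-1,-1,-1,-1,-1], "translation": [[0,0.004,-0.001],[0,0.008,-0.001],[0,0.0105,-0.001],[0,0.0115,-0.001],[0,0.0115,-0.001]], "rot": [[0,0,0],[0,0,0],[0,0,0],[0,0,0],[0,0,0]]}}

```text
time_s: 10.48
eef_pos: [514.8, -189.1, 94.9]
ee_rot: [[-0.999, 0.031, -0.008], [0.031, 1.0, 0.0], [0.008, -0.0, -1.0]]
force: [-0.8, -2.3, -0.3]
finger_gap: 0.004
grasp_force: 0.8
```

```bash
cat >> go.py <<'E'
v=np.array([p[1]+12.5+190,p[2]-30]);L=np.hypot(*v);print("panel",np.degrees(np.arctan2(*v)+np.arcsin(4/L)))
E
python3 go.py -60,-220,110,0
```

```text
t 10.47 stand [ -59.6 -162.9   94.9] z [-0.008 -0.    -1.   ] F [-0.7 -2.4 -0.3] gap 0.0 q [ -26.    8.   88.   -0.   84. -114.]
-60,-220,110,0 T [0.0005, -0.0571, -0.015] r [-0.0, -0.008, -0.001] deg 0.5
panel 34.39060512534625
```

Emit:
{"method": "move_arm", "body": {"gripper": [-1,-1,-1,-1,-1,-1], "translation": [[0,-0.02,0],[0,-0.05,-0.01],[0,-0.06,-0.06],[0,-0.06,-0.12],[0,-0.06,-0.18],[0,-0.06,-0.18]], "rot": [[0,0,0],[0,0,0],[0,0,0],[0,0,0],[0,0,0],[0,0,0]]}}

```text
time_s: 11.22
eef_pos: [516.3, -251.1, 282.0]
ee_rot: [[-1.0, 0.031, 0.003], [0.031, 0.999, -0.006], [-0.003, -0.006, -1.0]]
force: [0.5, 0.1, -0.9]
finger_gap: 0.002
grasp_force: 0.0
```

```bash
python3 go.py; python3 pan.py p2.png 35; sed -i 's/^for P in \[/for P in [/' pl.py; python3 - <<'E'
from cell import ctrl
import cv2,numpy as np
a=cv2.imread("pics/p2.png")
t=ctrl.capture("top")[130:255,255:415,::-1]
b=cv2.resize(t[40:125,20:150],(300,196),interpolation=cv2.INTER_CUBIC)
c=np.zeros((600,800,3),np.uint8); c[:,:500]=a[:,:500]; c[:196,500:]=b
s=ctrl.capture("scene")[160:260,290:390,::-1]
c[210:510,500:]=cv2.resize(s,(300,300),interpolation=cv2.INTER_CUBIC)
cv2.imwrite("pics/f.png",c)
E
```

```text
t 11.22 stand [ -56.2 -224.9  282. ] z [ 0.003 -0.006 -1.   ] F [ 0.5  0.1 -0.9] gap 0.0 q [ -31.    8.   67.   -0.  105. -120.]
panel -4.164893668499302
-105 -4 [129. 268.]
-105 4 [119. 268.]
-15 -4 [277. 172.]
-15 4 [267. 172.]
bar [119. 362.]
```

View pics/f.png

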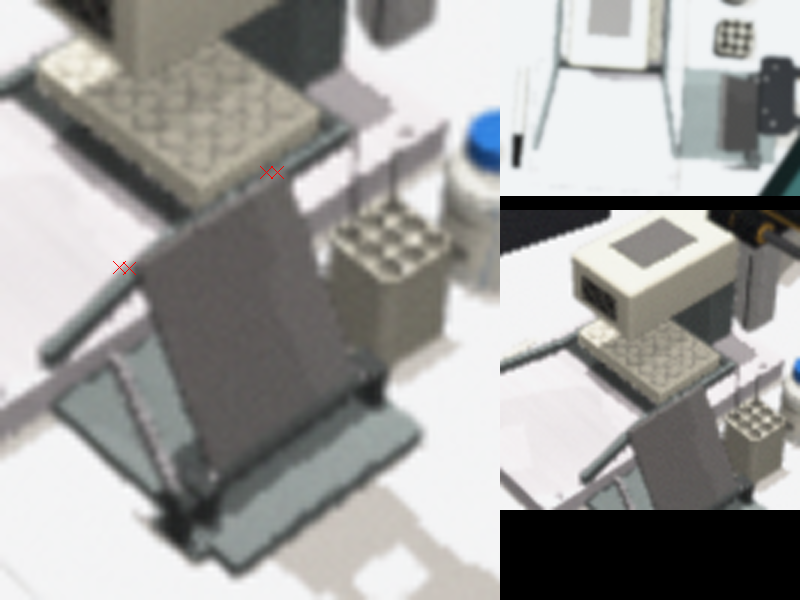

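```bash
cat > ang.py <<'E'
from h import *
ST=np.array([579.2,-28.0,np.radians(-1.7)])
o=np.array([310,190])
f=lambda P:((proj("scene",place(ST,P))[0]+.5-o)*6).round(1)
def pan(d,x,y=0,z=110):
    a=np.radians(d); return (x,-190+z*np.sin(a)+y*np.cos(a),30+z*np.cos(a)-y*np.sin(a))
for d in(25,28,31,33,35,37): print(d,"backnear",f(pan(d,-105,-4)),"backfar",f(pan(d,-15,-4)),"low20",f(pan(d,-105,-4,20)))
print("bar base",f((-126,-190,30)),"tip",f((-126,-147,91.4)))
E
python3 ang.py; python3 - <<'E'
import cv2,numpy as np
g=cv2.imread("pics/p2.png")
# edge profiles along rows: bar and near panel edge
for r in (300,330,360,390,420,450):
    print(r,[int(v) for v in g[r,60:260:6].mean(1)])
E
```

```text
25 backnear [155.7 274.8] backfar [305.  177.1] low20 [213.4 450.5]
28 backnear [147.5 272.1] backfar [296.4 175. ] low20 [211.7 449.5]
31 backnear [139.5 270. ] backfar [288.1 173.4] low20 [210.1 448.7]
33 backnear [134.3 269. ] backfar [282.7 172.7] low20 [209.1 448.2]
35 backnear [129.3 268.2] backfar [277.4 172.2] low20 [208.1 447.7]
37 backnear [124.4 267.7] backfar [272.3 172. ] low20 [207.  447.3]
bar base [185.4 510.9] tip [119.4 362.3]
300 [235, 235, 234, 235, 224, 189, 153, 132, 103, 77, 92, 134, 203, 236, 174, 104, 88, 89, 91, 91, 91, 91, 89, 91, 92, 91, 91, 89, 89, 91, 90, 90, 91, 89]
330 [183, 147, 120, 90, 69, 94, 168, 225, 240, 217, 182, 146, 125, 122, 121, 113, 89, 83, 92, 94, 91, 90, 90, 88, 90, 91, 91, 91, 90, 90, 88, 88, 90, 89]
360 [81, 116, 161, 157, 132, 124, 122, 114, 107, 139, 158, 150, 146, 144, 144, 145, 147, 132, 97, 86, 91, 89, 90, 90, 89, 90, 92, 91, 91, 90, 89, 89, 89, 88]
390 [116, 104, 113, 131, 141, 143, 144, 144, 145, 133, 104, 106, 136, 141, 137, 141, 143, 144, 145, 127, 92, 86, 93, 91, 90, 89, 88, 91, 93, 90, 89, 90, 90, 89]
420 [133, 96, 95, 125, 144, 144, 143, 144, 144, 144, 146, 142, 114, 113, 145, 146, 139, 144, 146, 144, 147, 125, 91, 82, 87, 90, 91, 90, 90, 88, 90, 89, 89, 90]
450 [244, 244, 244, 246, 242, 198, 120, 87, 118, 149, 156, 156, 154, 148, 119, 93, 126, 156, 150, 126, 101, 87, 81, 73, 75, 84, 87, 89, 89, 88, 85, 81, 78, 71]
```

The panel's edge is flatter than the bar in the picture: slope 0.35 against 0.45, with the bar matching its prediction. So the panel is still short of 35°. I'll fit its silhouette numerically.

```bash
cat > sil.py <<'E'
from h import *
import cv2
ST=np.array([579.2,-28.0,np.radians(-1.7)])
im=np.mean([ctrl.capture("scene").mean(2) for _ in range(4)],0)
def pan(d,x,y,z):
    a=np.radians(d); return (x,-190+z*np.sin(a)+y*np.cos(a),30+z*np.cos(a)-y*np.sin(a))
def hull(d):
    P=[pan(d,x,y,z) for x in(-105,-15) for y in(-4,4) for z in(15,110)]
    return cv2.convexHull(proj("scene",place(ST,P)).astype(np.float32))[:,0]
def cut(H,v,side):
    xs=[]
    for a,b in zip(H,np.roll(H,-1,0)):
        if (a[1]-v)*(b[1]-v)<=0 and a[1]!=b[1]: xs.append(a[0]+(v-a[1])/(b[1]-a[1])*(b[0]-a[0]))
    return (min(xs) if side=="L" else max(xs)) if xs else np.nan
def cross(v,c0,side):  # half-level crossing nearest the guess; panel grey ~90
    r=im[v]; best=None
    for c in range(int(c0)-7,int(c0)+7):
        p,q=r[c],r[c+1]
        if side=="R": p,q=q,p
        if p>115>=q:
            x=c+((r[c]-115)/(r[c]-r[c+1])); 
            if best is None or abs(x-c0)<abs(best-c0): best=x
    return best
M=[]
H0=hull(29)
for v in range(237,262):
    x=cross(v,cut(H0,v,"L"),"L"); x and M.append((v,"L",x))
for v in range(222,246):
    x=cross(v,cut(H0,v,"R"),"R"); x and M.append((v,"R",x))
print([(v,s,round(x,1)) for v,s,x in M][::3])
def f(t): H=hull(t[0])+[t[1],0]; return np.nan_to_num([cut(H,v,s)-x for v,s,x in M],nan=3.)
for d0 in(25,35):
    s=least_squares(f,[d0,0],loss="soft_l1",diff_step=1e-3,f_scale=.5); print(s.x,s.cost,np.abs(s.fun).mean())
for d in(24,26,28,30,32,34,36):
    s=least_squares(lambda t:f([d,t[0]]),[0.],loss="soft_l1",f_scale=.5); print(d,s.x,s.cost)
E
python3 sil.py
```

```text
[(237, 'L', np.float64(330.1)), (240, 'L', np.float64(334.7)), (243, 'L', np.float64(334.2)), (246, 'L', np.float64(335.6)), (249, 'L', np.float64(336.9)), (252, 'L', np.float64(338.1)), (255, 'L', np.float64(339.0)), (258, 'L', np.float64(339.9)), (261, 'L', np.float64(341.6)), (224, 'R', np.float64(358.3)), (227, 'R', np.float64(360.8)), (230, 'R', np.float64(361.1)), (233, 'R', np.float64(361.7))]
[32.41189606  0.05540357] 5.954217235707961 0.5568452729988004
[32.41479014  0.05603483] 5.9542259669339 0.5568593498107449
24 [-1.99248969] 9.503018004140815
26 [-1.44660895] 8.090321992624956
28 [-0.94192828] 6.9862071052394175
30 [-0.47482246] 6.264191889117435
32 [-0.0340653] 5.963267373074566
34 [0.40444691] 6.0880285162162355
36 [0.86969546] 6.633018869457796
```

```bash
cat > sil2.py <<'E'
exec(open("sil.py").read().split("M=[]")[0])
from scipy.ndimage import gaussian_filter
def edge(v,c0,side,w=4):  # strongest gradient, parabola refined
    r=gaussian_filter(im,[.0,.7])[v]; g=np.gradient(r)*(-1 if side=="L" else 1)
    c=np.arange(int(c0)-w,int(c0)+w+1); i=c[np.argmax(g[c])]; a,b,d=g[i-1:i+2]
    return i+.5*(a-d)/(a-2*b+d) if b>4 else None
import sys
H0=hull(float(sys.argv[1])); M=[]
for v in range(241,262):
    x=edge(v,cut(H0,v,"L"),"L"); x and M.append((v,"L",x))
for v in range(224,246):
    x=edge(v,cut(H0,v,"R"),"R"); x and M.append((v,"R",x))
for s in "LR": print(s,[(v,round(float(x),1)) for v,k,x in M if k==s])
def f(t,N): H=hull(t[0])+[t[1],0]; return np.nan_to_num([cut(H,v,s)-x for v,s,x in N],nan=3.)
for k in("L","R","LR"):
    N=[m for m in M if m[1] in k]
    s=least_squares(f,[31,0],args=(N,),loss="soft_l1",diff_step=1e-3,f_scale=.3); s0=least_squares(lambda t:f([t[0],0],N),[31],loss="soft_l1",diff_step=1e-3,f_scale=.3)
    print(k,"free dx",s.x.round(2),np.abs(s.fun).mean().round(2),"dx=0:",s0.x.round(2),np.abs(s0.fun).mean().round(2))
# bar: darkest/brightest offsets across rows relative to predicted centre line
b0,b1=proj("scene",place(ST,[(-126,-190,30),(-126,-147,91.4)]))
for v in range(252,268,3):
    c=b0[0]+(v-b0[1])/(b1[1]-b0[1])*(b1[0]-b0[0]); i=int(c); print(v,round(c,1),i-5,im[v,i-5:i+6].round().astype(int))
E
python3 sil2.py 31
```

```text
L [(241, 334.1), (242, 333.8), (243, 332.2), (244, 330.6), (245, 335.3), (246, 336.1), (247, 336.1), (248, 336.5), (249, 336.8), (250, 337.1), (251, 337.6), (252, 338.0), (253, 338.5), (254, 338.8), (255, 339.0), (256, 339.5), (257, 339.8), (258, 339.9), (259, 340.6), (260, 341.0), (261, 341.5)]
R [(224, 359.1), (225, 359.1), (226, 360.2), (227, 361.0), (228, 361.9), (229, 361.6), (230, 361.6), (231, 361.9), (232, 361.9), (233, 362.0), (234, 362.0), (235, 362.0)]
L free dx [30.32 -0.25] 0.44 dx=0: [31.53] 0.45
R free dx [20.84 -3.55] 0.45 dx=0: [32.27] 0.56
LR free dx [31.27 -0.14] 0.5 dx=0: [31.84] 0.51
252 330.3 325 [ 94 104 129 121 102 146 160 145 143 146 147]
255 331.7 326 [143 143 141 126 108 109 142 137 141 143 144]
258 333.0 328 [144 145 139 107  98 146 156 147 144 144 145]
261 334.3 329 [145 144 141 117  99 133 150 140 142 144 144]
264 335.7 330 [155 153 146 128  98 111 147 150 144 132 103]
267 337.0 332 [152 155 150 114 111 151 140  99  80  77  82]
```

```bash
python3 - <<'E'
from h import *
import cv2
ST=np.array([579.2,-28.0,np.radians(-1.7)]); o=np.array([310,190])
for nm,dx,dy in(("TCP",0,0),("-x,+y",-8,12.5),("-x,-y",-8,-12.5),("+x,-y",8,-12.5),("-x 0",-8,0)):
    for dz in (0,12): print(nm,dz,((proj("scene",place(ST,(-60.4+dx,-174+dy,93.1+dz)))[0]+.5-o)*6).round())
g=cv2.imread("pics/p1.png").mean(2)
for r in(240,260,280,300,315,330): print(r,[int(v) for v in g[r,216:336:5]])
E
```

```text
TCP 0 [271. 319.]
TCP 12 [272. 300.]
-x,+y 0 [239. 313.]
-x,+y 12 [239. 294.]
-x,-y 0 [278. 344.]
-x,-y 12 [280. 325.]
+x,-y 0 [305. 326.]
+x,-y 12 [306. 307.]
-x 0 0 [258. 328.]
-x 0 12 [259. 309.]
240 [88, 81, 79, 82, 83, 103, 111, 110, 97, 74, 93, 103, 106, 110, 115, 115, 114, 115, 114, 105, 97, 111, 143, 143]
260 [80, 81, 81, 82, 88, 96, 103, 106, 97, 77, 93, 103, 109, 111, 113, 113, 111, 113, 113, 105, 92, 86, 80, 83]
280 [76, 79, 80, 77, 83, 97, 106, 108, 96, 76, 93, 104, 110, 114, 114, 113, 114, 113, 108, 97, 88, 88, 88, 83]
300 [72, 75, 80, 81, 82, 95, 104, 100, 87, 80, 96, 105, 112, 115, 114, 114, 114, 114, 102, 91, 89, 88, 88, 87]
315 [71, 74, 77, 82, 82, 77, 83, 86, 83, 86, 98, 104, 113, 116, 108, 96, 84, 79, 77, 81, 87, 87, 88, 88]
330 [71, 71, 73, 80, 80, 80, 76, 73, 74, 80, 83, 79, 78, 76, 72, 71, 71, 69, 74, 79, 79, 80, 84, 86]
```

Image fits give about 31° (29 to 32), and the finger tips turn out to be bevelled, so the contact estimate reads high. For a direct reference I'll gently touch the fixed bar with the fingertip, then bring the panel to the same fingertip line.

```bash
python3 go.py -128,-225,110,0 -128,-225,70,0 -128,-190,70,0
```

```text
t 11.78 stand [ -58.4 -222.8  274.1] z [-0.009  0.    -1.   ] F [ 0.6  0.1 -0.1] gap 0.0 q [ -31.    8.   68.   -0.  105. -120.]
-128,-225,110,0 T [0.0681, -0.0023, 0.1648] r [0.0, -0.009, -0.001] deg 0.5
-128,-225,70,0 T [0.0677, -0.0023, 0.2048] r [0.0, -0.009, -0.001] deg 0.5
-128,-190,70,0 T [0.0677, 0.0327, 0.2048] r [0.0, -0.009, -0.001] deg 0.5
panel -3.8215269253864648
```

Emit:
{"method": "move_arm", "body": {"gripper": [-1,-1,-1,-1,-1,-1,-1,-1], "translation": [[0.06,-0.002,0.01],[0.068,-0.002,0.07],[0.068,-0.002,0.13],[0.068,-0.002,0.18],[0.068,-0.002,0.205],[0.068,0.015,0.205],[0.068,0.033,0.205],[0.068,0.033,0.205]], "rot": [[0,-0.009,0],[0,-0.009,0],[0,-0.009,0],[0,-0.009,0],[0,-0.009,0],[0,-0.009,0],[0,-0.009,0],[0,-0.009,0]]}}

```text
time_s: 12.78
eef_pos: [447.0, -213.1, 72.5]
ee_rot: [[-1.0, 0.028, 0.004], [0.028, 1.0, -0.002], [-0.004, -0.002, -1.0]]
force: [0.5, 0.3, -0.2]
finger_gap: 0.007
grasp_force: 0.0
```

```bash
python3 go.py -128,-180,70,0
```

```text
t 12.78 stand [-126.6 -188.9   72.5] z [ 0.004 -0.002 -1.   ] F [ 0.5  0.3 -0.2] gap 0.01 q [ -32.    2.   97.    0.   81. -120.]
-128,-180,70,0 T [0.0014, 0.0089, 0.0025] r [-0.002, 0.004, 0.002] deg 0.3
panel 22.838267718695544
```

Emit:
{"method": "move_arm", "body": {"gripper": [-1,-1,-1,-1,-1], "translation": [[0.001,0.004,0.0025],[0.001,0.007,0.0025],[0.001,0.009,0.0025],[0.001,0.01,0.0025],[0.001,0.01,0.0025]], "rot": [[0,0,0],[0,0,0],[0,0,0],[0,0,0],[0,0,0]]}}

```text
time_s: 13.4
eef_pos: [445.1, -204.2, 67.9]
ee_rot: [[-1.0, 0.031, 0.001], [0.031, 1.0, -0.001], [-0.001, -0.001, -1.0]]
force: [-0.3, -1.4, -0.5]
finger_gap: 0.005
grasp_force: 0.0
```

```bash
python3 go.py
```

```text
t 13.4 stand [-128.9 -180.1   67.9] z [ 0.001 -0.001 -1.   ] F [-0.2 -1.4 -0.5] gap 0.01 q [ -31.    1.   98.   -0.   80. -120.]
panel 35.799678484878896
```

Emit:
{"method": "move_arm", "body": {"gripper": [-1,-1,-1,-1], "translation": [[0,0.0015,-0.002],[0,0.003,-0.002],[0,0.003,-0.002],[0,0.003,-0.002]], "rot": [[0,0,0],[0,0,0],[0,0,0],[0,0,0]]}}

```text
time_s: 13.9
eef_pos: [445.1, -201.1, 69.9]
ee_rot: [[-1.0, 0.031, 0.001], [0.031, 1.0, -0.001], [-0.001, -0.001, -1.0]]
force: [-0.1, -0.8, -0.6]
finger_gap: 0.004
grasp_force: 0.0
```

```bash
python3 go.py
```

```text
t 13.9 stand [-128.9 -177.    69.9] z [ 0.001 -0.001 -1.   ] F [-0.1 -0.8 -0.6] gap 0.0 q [ -31.    1.   98.   -0.   81. -119.]
panel 37.40736858637784
```

Emit:
{"method": "move_arm", "body": {"gripper": [-1,-1,-1,-1], "translation": [[0,0.0015,0],[0,0.003,0],[0,0.003,0],[0,0.003,0]], "rot": [[0,0,0],[0,0,0],[0,0,0],[0,0,0]]}}

```text
time_s: 14.4
eef_pos: [445.3, -198.1, 69.9]
ee_rot: [[-1.0, 0.031, 0.001], [0.031, 1.0, -0.001], [-0.001, -0.001, -1.0]]
force: [0.7, -0.4, -0.1]
finger_gap: 0.004
grasp_force: 0.0
```

```bash
python3 go.py
```

```text
t 14.4 stand [-128.8 -174.    69.9] z [ 0.001 -0.001 -1.   ] F [ 0.8 -0.4 -0.1] gap 0.0 q [ -31.    1.   99.   -0.   81. -119.]
panel 40.1863027466182
```

Emit:
{"method": "move_arm", "body": {"gripper": [-1,-1,-1,-1], "translation": [[0,0.0015,0],[0,0.003,0],[0,0.003,0],[0,0.003,0]], "rot": [[0,0,0],[0,0,0],[0,0,0],[0,0,0]]}}

```text
time_s: 14.9
eef_pos: [445.4, -195.1, 70.0]
ee_rot: [[-1.0, 0.031, 0.001], [0.031, 1.0, -0.001], [-0.001, -0.001, -1.0]]
force: [1.0, -0.2, 0.3]
finger_gap: 0.008
grasp_force: 0.0
```

```bash
python3 go.py
```

```text
t 14.9 stand [-128.8 -171.    70. ] z [ 0.001 -0.001 -1.   ] F [ 1.  -0.1  0.3] gap 0.01 q [ -30.    1.   99.   -0.   81. -119.]
panel 42.74459761446375
```

Emit:
{"method": "move_arm", "body": {"gripper": [-1,-1,-1,-1], "translation": [[0,0.0015,0],[0,0.003,0],[0,0.003,0],[0,0.003,0]], "rot": [[0,0,0],[0,0,0],[0,0,0],[0,0,0]]}}

```text
time_s: 15.4
eef_pos: [445.5, -194.1, 70.4]
ee_rot: [[-1.0, 0.031, 0.001], [0.031, 1.0, -0.005], [-0.002, -0.005, -1.0]]
force: [-0.9, -5.6, -0.4]
finger_gap: 0.004
grasp_force: 2.1
```

```bash
python3 go.py
```

```text
t 15.4 stand [-128.7 -170.    70.4] z [ 0.002 -0.005 -1.   ] F [-0.7 -5.6 -0.4] gap 0.0 q [ -30.    1.   99.   -0.   80. -118.]
panel 43.29638255672238
```

Contact with the bar at tcp y = -170 (z = 70.4), 5.6 N. Taking its half-thickness as about 3 mm against the panel's 4 mm, the panel should end at tcp y ≈ -171.3 at the same height.

```bash
python3 go.py -128,-205,70.4,0 -60,-205,70.4,0 -60,-176,70.4,0
```

```text
t 15.4 stand [-128.7 -170.    70.4] z [ 0.002 -0.005 -1.   ] F [-0.7 -5.6 -0.4] gap 0.0 q [ -30.    1.   99.   -0.   80. -118.]
-128,-205,70.4,0 T [-0.0008, -0.035, 0.0001] r [-0.005, 0.002, -0.001] deg 0.3
-60,-205,70.4,0 T [-0.0688, -0.0349, 0.0002] r [-0.005, 0.002, -0.001] deg 0.3
-60,-176,70.4,0 T [-0.0687, -0.0059, 0.0001] r [-0.005, 0.002, -0.001] deg 0.3
panel 43.29638255672238
```

Emit:
{"method": "move_arm", "body": {"gripper": [-1,-1,-1,-1,-1,-1,-1,-1], "translation": [[0,-0.037,0],[0,-0.037,0],[-0.035,-0.037,0],[-0.069,-0.037,0],[-0.069,-0.037,0],[-0.069,-0.022,0],[-0.069,-0.01,0],[-0.069,-0.01,0]], "rot": [[0,0,0],[0,0,0],[0,0,0],[0,0,0],[0,0,0],[0,0,0],[0,0,0],[0,0,0]]}}

```text
time_s: 16.4
eef_pos: [513.5, -202.8, 70.2]
ee_rot: [[-1.0, 0.029, 0.001], [0.029, 1.0, -0.0], [-0.001, -0.0, -1.0]]
force: [1.2, 0.4, 1.4]
finger_gap: 0.005
grasp_force: 0.0
```

```bash
python3 go.py -60,-171.3,70.4,0
```

```text
t 16.4 stand [ -60.5 -176.7   70.2] z [ 0.001 -0.    -1.   ] F [1.1 0.5 1.4] gap 0.0 q [ -27.    9.   90.    0.   81. -116.]
-60,-171.3,70.4,0 T [-0.0005, 0.0054, -0.0002] r [-0.0, 0.001, 0.0] deg 0.1
panel 37.452925219996864
```

Emit:
{"method": "move_arm", "body": {"gripper": [-1,-1,-1,-1], "translation": [[0,0.0015,0],[0,0.003,0],[0,0.003,0],[0,0.003,0]], "rot": [[0,0,0],[0,0,0],[0,0,0],[0,0,0]]}}

```text
time_s: 16.9
eef_pos: [514.1, -201.6, 70.1]
ee_rot: [[-1.0, 0.031, 0.001], [0.031, 1.0, -0.001], [-0.001, -0.001, -1.0]]
force: [-0.5, -1.1, 0.5]
finger_gap: 0.008
grasp_force: 0.7
```

```bash
python3 go.py -60,-171.3,70.4,0
```

```text
t 16.9 stand [ -59.9 -175.5   70.1] z [ 0.001 -0.001 -1.   ] F [-0.5 -1.1  0.5] gap 0.01 q [ -27.    9.   90.   -0.   81. -115.]
-60,-171.3,70.4,0 T [0.0001, 0.0042, -0.0003] r [-0.001, 0.001, -0.001] deg 0.1
panel 38.715649364983946
```

Contact at about -175.5, so the panel is at about 31.5°, agreeing with the image. Pushing the remaining 4.2 mm.

Emit:
{"method": "move_arm", "body": {"gripper": [-1,-1,-1,-1,-1], "translation": [[0,0.0015,0],[0,0.003,0],[0,0.0042,0],[0,0.0042,0],[0,0.0042,0]], "rot": [[0,0,0],[0,0,0],[0,0,0],[0,0,0],[0,0,0]]}}

```text
time_s: 17.52
eef_pos: [514.5, -197.1, 70.1]
ee_rot: [[-1.0, 0.031, 0.001], [0.031, 1.0, -0.001], [-0.001, -0.001, -1.0]]
force: [-0.3, -3.5, 0.0]
finger_gap: 0.003
grasp_force: 1.5
```

```bash
python3 go.py -60,-171.3,70.4,0
```

```text
t 17.52 stand [ -59.7 -171.    70.1] z [ 0.001 -0.001 -1.   ] F [-0.2 -3.6  0. ] gap 0.0 q [ -27.    9.   90.   -0.   81. -115.]
-60,-171.3,70.4,0 T [0.0003, -0.0003, -0.0003] r [-0.001, 0.001, -0.001] deg 0.1
panel 42.677545468371484
```

Now at -171.0, on target. Retracting clear, then re-measuring.

Emit:
{"method": "move_arm", "body": {"gripper": [-1,-1,-1,-1,-1,-1,-1,-1], "translation": [[0,-0.02,0],[0,-0.05,0],[0,-0.055,-0.06],[0,-0.055,-0.12],[0,-0.055,-0.18],[0.05,-0.055,-0.22],[0.05,-0.055,-0.22],[0.05,-0.055,-0.22]], "rot": [[0,0,0],[0,0,0],[0,0,0],[0,0,0],[0,0,0],[0,0,0],[0,0,0],[0,0,0]]}}

```text
time_s: 18.52
eef_pos: [462.5, -250.4, 289.0]
ee_rot: [[-1.0, 0.031, 0.001], [0.031, 1.0, 0.001], [-0.001, 0.001, -1.0]]
force: [-0.2, 0.1, -0.2]
finger_gap: 0.002
grasp_force: 0.0
```

```bash
python3 sil2.py 34|head -5; python3 sil2.py 36 | sed -n 3,5p; python3 go.py|head -1
```

```text
L [(241, 332.9), (242, 333.0), (243, 332.4), (244, 330.9), (245, 327.1), (246, 334.2), (247, 335.3), (248, 335.6), (249, 335.8), (250, 335.9), (251, 336.6), (252, 337.0), (253, 337.5), (254, 337.9), (255, 338.4), (256, 338.7), (257, 338.9), (258, 339.6), (259, 339.9), (260, 340.1), (261, 338.8)]
R [(224, 357.4), (225, 357.8), (226, 358.1), (227, 359.5), (228, 359.6), (229, 361.1), (230, 360.8), (231, 360.9), (232, 361.2), (233, 361.0), (234, 361.2), (235, 361.7), (236, 361.9), (237, 361.8), (238, 361.8)]
L free dx [32.71 -0.77] 0.75 dx=0: [36.61] 0.79
R free dx [25.24 -3.44] 0.47 dx=0: [37.16] 0.67
LR free dx [34.43 -0.58] 0.73 dx=0: [36.89] 0.75
L free dx [32.81 -0.76] 0.66 dx=0: [36.73] 0.7
R free dx [26.22 -3.2 ] 0.46 dx=0: [37.21] 0.65
LR free dx [34.68 -0.55] 0.67 dx=0: [36.99] 0.68
t 18.93 stand [-110.  -225.5  288.9] z [-0.001  0.001 -1.   ] F [ 0.  -0.3  0.5] gap 0.0 q [ -35.    2.   72.    0.  106. -123.]
```

```bash
python3 -c "
from cell import ctrl
print(ctrl.hand_in())"
```

```text
the job is handed in; nothing more can be done
None
```

I slid the plate over the lip and it dropped flat into the pocket. I then tilted the lamp panel to about 35° (estimated to within 1–2°), matching the index bar, which I touched lightly (about 6 N) as a reference. The arm was clear of everything when I handed in at about 19 s.

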